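# Tuck the dispensing box's flap under its lip

### The job

Close the grey dispensing box: with a fingertip on the outside of the white flap, fold it over and press it down flat on the box, then push it forward all the way so that its free edge is tucked beneath the retaining lip and it stays shut when you let go. Do not pinch the flap or touch its inner face, and leave the two bottles and the small pack standing where they are.

Things in the scene. Friction and masses are not known exactly. Their poses are not given: they have to be found in the camera images.
- medbox: Grey plastic box fixed to the worktop, 152 (x) by 170 (y) by 60 mm high, open on top, packs inside. Origin: centre of its underside, on the worktop. Its x axis points from the hinge side (nearer the robot) to the lip side, z up. The flap's hinge pin lies along the box's y at x = -70 mm plus joint flap_slide, z = 63.5 mm; hinge cheeks at its ends rise to 70 mm.
- lip_edge (a point): Middle of the lower rear edge of the retaining lip, at x = 48, y = 0, z = 69.5 mm in the box's frame. The lip is a fixed strip 140 mm wide (y) and 6 mm thick that reaches from here 28 mm forward, over a ledge 60 mm high; the slot beneath it is 20 mm deep and ends at a wall. A flap lying flat has 3.5 mm of room between its top and the lip.
- flap (a joint): Angle of the white flap, rad: 0 = flat on the box, pi/2 = upright, 1.8 = its stop, leaning back. Starts about upright. A spring opens it towards 1.5 (0.12 Nm/rad, friction 0.04 Nm): let go, it rises unless its edge is under the lip. Rigid plate 150 mm wide (y), 5 mm thick, reaching 112 mm from the pin, which is at mid-thickness. Outer face: towards the robot when upright, up when flat.
- flap_slide (a joint): How far the hinge pin, and the whole flap with it, has slid in its slots towards the lip, m: 0 = back, 0.022 = fully forward. Starts between 0 and 0.003; stays where left (friction 4 N). At 0 the flat flap's edge is 6 mm short of the lip; at 0.022 it is 16 mm beneath it. If beyond 0.006 before the flap is flat, the flap lands on top of the lip.
- flap_edge (a point): Middle of the flap's free edge on its outer face, 112 mm from the hinge pin; moves with the flap.
- push_point (a point): On the flap's outer face, mid-width, 72 mm from the hinge pin, at the foot of a rib 80 mm wide (y) and 9.5 mm high. The rib's square back face is turned to the hinge; its other side slopes down towards the free edge. A fingertip set on the hinge side of the rib can press the flap down and push it forward. Moves with the flap.
- flap_inside: Lining on the flap's inner face, 95 by 138 mm. Not to be touched by the fingers. Origin on the hinge pin; its x runs along the flap to the free edge.
- bottle_a: Yellow plastic bottle, 42 mm across, 105 mm high, loose, upright beside or in front of the box. Origin: centre of its base.
- bottle_b: A second bottle, the same as bottle_a. Origin: centre of its base.
- pack: Small white upright carton, 35 by 60 by 80 mm high, loose. Origin: centre of its base.
There are look-alikes about, which are no part of the job. There is more than one size of the medbox; the one meant has the size given above.

How it is judged:
On the way, in this order (a step that is already met when the one before it is completed fails the run):
1. the flap is folded over, down onto the box (value of joint flap below 0.2 rad), for 0.05 s.
2. the flap's edge is pushed beneath the lip (value of joint flap below 0.06 rad and value of joint flap_slide above 0.014 m), for 0.1 s.
At the end, for the whole second after the job is handed in: The flap lies flat (within 0.06 rad) with its edge at least 8 mm beneath the lip (slide beyond 14 of 22 mm), held there by the lip alone; the bottles and the pack stand within 20 mm of where they were (all of step 2 and distance of each of bottle_a, bottle_b, pack from where it was at the start of the episode below 0.02 m); the robot touches nothing.
It fails at once if the fingers touch the flap's inner face (pinching or lifting it) (contact force between flap_inside and the fingers above 0.5 N).
It fails at once if a bottle or the pack is moved, lifted or tipped (distance of any of bottle_a, bottle_b, pack from where it was at the start of the episode above 0.02 m or angle between any of bottle_a, bottle_b, pack's own z axis and vertical above 0.3 rad).
It also fails if it takes over 35 s, if anything falls off the work surface, if the arm or the gripper's body presses on something with over 40 N, if the wrist force passes 120 N, or if a joint passes its speed limit or range.

### The arm

A 7-joint arm with a two-finger parallel gripper is mounted at the origin on the work surface. World frame = base frame: x ahead of the robot, y to its left, z up, the work surface at z = 0. Lengths are in m, angles in rad, forces in N, time in s.
With the tool pointing down it reaches from about 0.425 to 0.875 m from the base axis. Payload 4.7 kg.
Tool frame: the origin (TCP) lies on the centre line of the jaws, within the pads' length; the fingertips stand 19 mm ahead of it and the grasp point (between the pads) is the TCP; x points along the fingers, z is the direction in which the jaws open and shut, and the axes are right-handed (so a half turn about x gives the same grasp; the last joint's range is limited). The gripper opens to 87 mm and grips with 3 to 60 N. Pads are 19 mm wide; open, the fingers measure 117 mm over their backs; the gripper's body (75 mm by 190 mm) begins 51 mm behind the grasp point.
Start: joints at [1.256, 0.321, -0.07, 1.45, 0.023, 1.371, -0.057], TCP at [0.21, -0.615, 0.242] pointing down, gripper open.
Joint ranges: [-2.86, 2.86], [-0.3, 2.09], [-1.38, 1.24], [0.06, 2.45], [-1.56, 4.7], [0.09, 2.05], [-2.69, 2.69]. Speed limits (rad/s): [2.57, 2.57, 3.14, 3.14, 3.14, 3.14, 3.14].

### API

Orientations are given as a rotation vector (axis times angle).
In Python, from bench import get_state, get_image, camera_info, close_job gives the robot as it stands.
- The arm moves only by the tool jog_arm, never from a script. Its argument "targets" is a list of rows, each a list of 7 numbers: the turn, a rotation vector about the tool's x, y, z in degrees, then the shift along the tool's x, y, z in cm, then the finger opening in cm, from 0 to 8.7. In form: [[wx, wy, wz, tx, ty, tz, jaw], ...]. A call has 1 to 10 rows; each row shifts and turns the commanded pose from where the row before left it, along the tool's axes as they then stand; what a row does not reach is not made up. A row lasts 1/8 s, in which the tool goes at most 62.5 mm and 10.7 degrees, less where a joint would pass 70% of its speed; a pose out of reach is approached as far as the arm can. A call is refused whole if a number of a shift passes 6.25 or a number of a turn 10.7, either way. A call with a gripper value outside its range is refused whole. The fingers move at their own pace and stop on an object; "squeeze" is the grip in N (left out, the last holds). Time passes only in rows, so rows that do not move let the fingers close. It gives the time, the measured TCP pose, the force and the opening at its end, in the units of the state.
- get_state(): the state, without advancing time (a new reading comes with each control period).
- get_image(name): name is "scene" or "side" or "wrist"; returns (picture, depth): 420x560x3 uint8, red, green, blue; 420x560 float32, m along the optical axis (not along the pixel's ray), 0 where there is no reading.
- camera_info(name): a dict with "intrinsics" (3x3 intrinsics, pixels), "world_from_camera" (4x4, takes a point from camera to world coordinates); the wrist camera has in their place "mount" (4x4, takes a point from camera to tool coordinates, whose origin is the TCP and whose axes are the tool frame's). Camera axes: x right, y up, looking along -z (the intrinsics and any distortion apply to the point x, -y, -z); pixel columns grow to the right and rows downward; lengths in m; the calibration is good to about 2 mm. A picture is of the moment at which its call begins: read the wrist's pose just before it. camera_info takes no time and is no camera call.
- close_job(): hands the job in, once; it reports no verdict.
The state is a dict: "time": time; "joint_positions": joint angles; "qd": joint speeds; "joint_torque": joint torques, N m; "position": TCP position; "tool_rot": TCP orientation; "ft_force": force on the tool from outside, world axes, zero at the start; "torque": the same for the moment, N m; "grip_width": opening from 0.0 (shut) to 1.0 (fully open).
Only numpy, scipy, OpenCV 4.12 (cv2) and the standard library are available. Lean on these libraries where they do the work, as an engineer would, in place of code of your own. Each camera call takes 0.05 s, during which the arm holds its last target.

## Working session

There is one attempt and no reset: what is moved stays moved. The work goes in short steps, Python scripts to look and compute and a tool call to move; the robot and the scene stay as the last step left them, time stands still between calls to the robot, and variables do not carry over. Pictures are saved under pics/ and viewed, and the job is handed in when it is done.

Besides the shell and the picture viewer there is one more tool, called after "Call:" as name(argument=value, ...), one argument or row to a line, values as JSON. jog_arm: Moves the arm, as the interface text tells. Its arguments: {"type":"object","properties":{"targets":{"type":"array"},"squeeze":{"type":"number"}},"required":["targets"]}

```bash
mkdir -p pics; ls; cat > h.py <<'E'
import numpy as np, cv2
from bench import get_state, get_image, camera_info
def grab(n,tag):
    p,d=get_image(n); np.save(f'pics/{tag}_d.npy',d); np.save(f'pics/{tag}_p.npy',p)
    cv2.imwrite(f'pics/{tag}.png',p[:,:,::-1]); return p,d
def cloud(n,d,T=None):
    ci=camera_info(n); K=np.array(ci['intrinsics']); T=np.array(ci['world_from_camera']) if T is None else T
    v,u=np.mgrid[:d.shape[0],:d.shape[1]]
    x=(u-K[0,2])/K[0,0]*d; y=(v-K[1,2])/K[1,1]*d
    P=np.stack([x,-y,-d,np.ones_like(d)],-1)
    return (P@T.T)[...,:3]
E
python3 - <<'E'
from h import *
for n in ('scene','side'):
    grab(n,n+'0'); print(n,camera_info(n))
print(get_state())
E
```

```text
pics
scene {'intrinsics': array([[405.57515566,   0.        , 285.49252103],
       [  0.        , 405.57515566, 202.31845413],
       [  0.        ,   0.        ,   1.        ]]), 'world_from_camera': array([[-1.96166656e-01, -5.94500016e-01,  7.79800214e-01,
         1.25464769e+00],
       [ 9.80570232e-01, -1.19592736e-01,  1.55497905e-01,
         2.04869041e-01],
       [ 8.14933954e-04,  7.95152381e-01,  6.06409125e-01,
         5.91013419e-01],
       [ 0.00000000e+00,  0.00000000e+00,  0.00000000e+00,
         1.00000000e+00]])}
side {'intrinsics': array([[447.24924495,   0.        , 275.58681339],
       [  0.        , 447.24924495, 210.74151302],
       [  0.        ,   0.        ,   1.        ]]), 'world_from_camera': array([[ 0.93089919,  0.21041237, -0.29858554,  0.31667693],
       [-0.36495915,  0.56981568, -0.73628453, -0.69866502],
       [ 0.01521535,  0.7943782 ,  0.60723288,  0.66853448],
       [ 0.        ,  0.        ,  0.        ,  1.        ]])}
{'time': 0.1, 'joint_positions': array([ 1.25607378,  0.32174702, -0.07011762,  1.4515517 ,  0.02261827,
        1.37083572, -0.05689208]), 'qd': array([ 2.20173144e-03, -3.28405844e-04, -6.10897472e-05, -2.60491088e-03,
       -5.42115957e-04,  7.17870671e-04, -6.78165338e-04]), 'joint_torque': array([-1.41527529e-03, -4.92570519e+01, -4.06736713e-01, -3.13398814e+01,
       -6.42099534e-02,  3.95196257e-02,  3.50332959e-05]), 'position': array([ 0.20971856, -0.61473567,  0.240573  ]), 'tool_rot': array([ 0.96457908,  1.34855441, -0.96302973]), 'ft_force': array([-0.06538986, -0.09589124,  0.69265438]), 'torque': array([-0.03749193, -0.06761173,  0.01493162]), 'grip_width': 0.9977403623271375}
```

View pics/scene0.png

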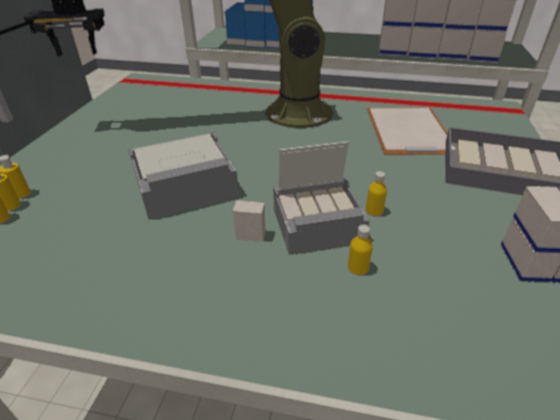

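View pics/side0.png

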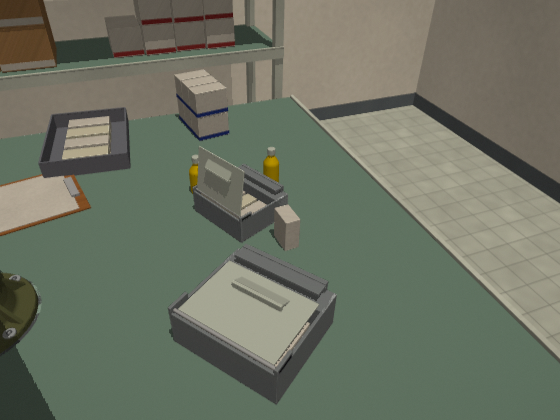

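Candidates for the medbox: an open box at scene (318,205) / side (240,200) with an upright flap, and a closed, seemingly larger box at scene (185,172) / side (255,315). I'll measure both to see which has the given size.

```bash
python3 - <<'E'
from h import *
S={}
for n in ('scene','side'):
    d=np.load(f'pics/{n}0_d.npy'); p=np.load(f'pics/{n}0_p.npy'); P=cloud(n,d); S[n]=(P,p,d)
    hsv=cv2.cvtColor(p,cv2.COLOR_RGB2HSV)
    print(n,'table z', np.median(P[300:340,150:300,2]) if n=='scene' else np.median(P[250:300,80:140,2]))
    m=(P[...,2]>0.012)&(P[...,2]<0.3)&(d>0)&(P[...,0]>0.3)&(P[...,0]<1.2)&(abs(P[...,1])<0.6)
    c,l,st,ce=cv2.connectedComponentsWithStats(m.astype(np.uint8))
    for i in range(1,c):
        if st[i,4]<150: continue
        q=P[l==i]; r=cv2.minAreaRect((q[:,:2]*1000).astype(np.float32))
        print(i,st[i],'c',np.round(ce[i]),'min',q.min(0).round(3),'max',q.max(0).round(3),'rect',np.round(r[0]),np.round(r[1]),round(r[2],1))
cv2.imwrite('pics/crop_scene.png',cv2.resize(S['scene'][1][130:290,220:420,::-1],None,fx=4,fy=3.7,interpolation=cv2.INTER_CUBIC))
cv2.imwrite('pics/crop_side.png',cv2.resize(S['side'][1][130:270,170:320,::-1],None,fx=4,fy=4,interpolation=cv2.INTER_CUBIC))
E
```

```text
scene table z 0.0002664146425085945
1 [ 128  130  111   86 6205] c [183. 173.] min [ 0.336 -0.352  0.012] max [ 0.622 -0.064  0.101] rect [ 480. -207.] [200. 219.] 35.9
2 [ 273  141  100  132 8376] c [320. 202.] min [0.462 0.032 0.012] max [0.702 0.256 0.177] rect [605. 158.] [243. 171.] 24.3
3 [   0  156   29   63 1105] c [ 10. 185.] min [ 0.571 -0.6    0.012] max [ 0.695 -0.551  0.106] rect [ 634. -577.] [127.  33.] 10.8
4 [ 446  160   76   31 1108] c [482. 177.] min [0.301 0.437 0.012] max [0.355 0.6   0.053] rect [342. 516.] [168.  37.] 73.8
6 [366 172  21  42 626] c [377. 194.] min [0.481 0.241 0.012] max [0.513 0.283 0.107] rect [497. 262.] [32. 42.] 1.2
8 [ 502  187   58   92 4219] c [536. 234.] min [0.546 0.525 0.012] max [0.656 0.6   0.156] rect [600. 562.] [106.  63.] 8.8
9 [ 233  201   33   38 1069] c [249. 219.] min [ 0.606 -0.029  0.012] max [0.647 0.033 0.083] rect [628.   2.] [39. 61.] 4.4
side table z -0.0008601160996712376
1 [ 185   81   44   57 1983] c [207. 108.] min [0.541 0.518 0.012] max [0.654 0.6   0.154] rect [598. 566.] [103.  84.] 9.4
2 [113 126  17  40 279] c [123. 153.] min [0.3   0.433 0.012] max [0.353 0.598 0.053] rect [326. 516.] [167.  37.] 84.3
3 [ 189  146  111  101 6635] c [243. 195.] min [ 0.46  -0.032  0.012] max [0.696 0.27  0.175] rect [564. 118.] [281. 231.] 81.5
4 [  168   243   169   157 15578] c [255. 317.] min [ 0.337 -0.355  0.012] max [ 0.62  -0.067  0.1  ] rect [ 479. -209.] [197. 220.] 35.8
```

View pics/crop_scene.png

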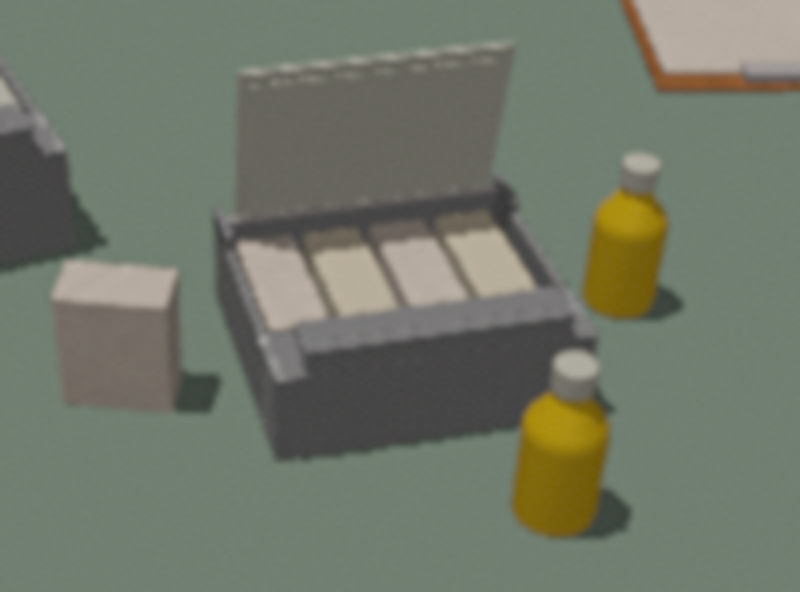

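View pics/crop_side.png

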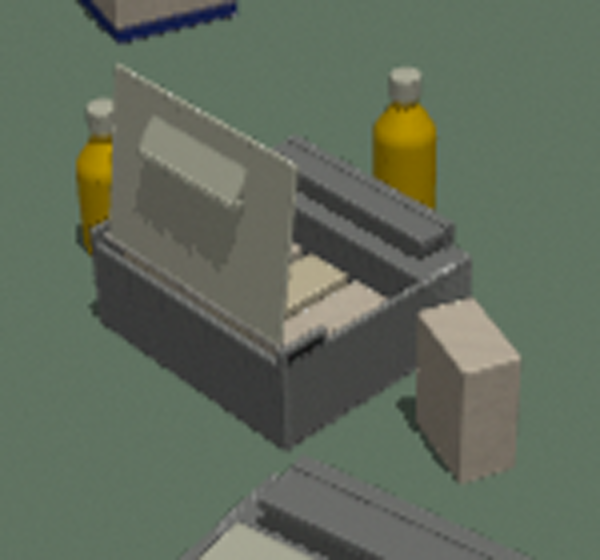

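The crops show the open box with a rib on its flap's robot-facing side, its lip towards larger x, bottles to its left and in front, and the pack to its right. The closed one is about 200 x 219 x 100 mm, so too large. Next I'll fit the box's pose and the flap's plane.

```bash
python3 - <<'E'
from h import *
A=[]
for n in ('scene','side'):
    d=np.load(f'pics/{n}0_d.npy'); p=np.load(f'pics/{n}0_p.npy'); P=cloud(n,d)
    hsv=cv2.cvtColor(p,cv2.COLOR_RGB2HSV)
    yel=cv2.dilate(((hsv[...,0]>15)&(hsv[...,0]<32)&(hsv[...,1]>150)).astype(np.uint8),np.ones((9,9)))>0
    m=(d>0)&~yel&(P[...,0]>.43)&(P[...,0]<.75)&(P[...,1]>0.035)&(P[...,1]<.3)
    # bottles
    for c in [(0.497,0.262),(0.69,0.2)]:
        q=P[(np.hypot(P[...,0]-c[0],P[...,1]-c[1])<.06)&(P[...,2]>.01)&(hsv[...,1]>180)]
        if len(q): print(n,'yellow near',c,q.min(0).round(3),q.max(0).round(3),len(q))
    q=P[m]; A.append(q)
    w=q[(q[:,2]>.012)&(q[:,2]<.058)]; 
    r=cv2.minAreaRect((w[:,:2]*1000).astype(np.float32)); print(n,'walls',r)
    t=q[(q[:,2]>.058)&(q[:,2]<.085)]; r=cv2.minAreaRect((t[:,:2]*1000).astype(np.float32)); print(n,'tops',r)
    f=q[(q[:,2]>.095)]; c0=f.mean(0)
    # plane RANSAC-ish
    for k in range(6):
        c=f.mean(0); u,s,vt=np.linalg.svd(f-c,full_matrices=False); nn=vt[2]; e=abs((f-c)@nn); f=f[e<max(.003,np.percentile(e,85))]
    nn*=np.sign(nn[0]); print('flap plane n',nn.round(3),'c',c.round(3),'yaw',np.degrees(np.arctan2(nn[1],nn[0])).round(2),'tilt',np.degrees(np.arcsin(nn[2])).round(2),'zmax',q[:,2].max(),'rms',e.std())
    np.save(f'pics/{n}_box.npy',q)
E
```

```text
scene yellow near (0.497, 0.262) [0.488 0.243 0.01 ] [0.513 0.28  0.087] 481
scene yellow near (0.69, 0.2) [0.672 0.216 0.011] [0.702 0.254 0.088] 650
scene walls ((565.5752563476562, 140.17953491210938), (153.9315643310547, 170.32044982910156), 24.774059295654297)
scene tops ((566.04296875, 140.56756591796875), (151.84214782714844, 171.05838012695312), 24.931793212890625)
flap plane n [0.026 0.26  0.965] c [0.53  0.134 0.137] yaw 84.25 tilt 74.87 zmax 0.17706521176609535 rms 0.004860215862241788
side yellow near (0.497, 0.262) [0.469 0.24  0.011] [0.491 0.265 0.086] 162
side yellow near (0.69, 0.2) [0.658 0.21  0.012] [0.696 0.243 0.086] 313
side walls ((563.4016723632812, 137.70008850097656), (154.4293975830078, 174.03125), 23.88032341003418)
side tops ((566.82470703125, 132.9969482421875), (155.25656127929688, 159.37217712402344), 24.702564239501953)
flap plane n [0.234 0.036 0.972] c [0.522 0.115 0.145] yaw 8.66 tilt 76.31 zmax 0.1750572406701763 rms 0.004309875759492784
```

```bash
python3 - <<'E'
from h import *
C=np.array([.5658,.1400]); a=np.radians(24.8); R=np.array([[np.cos(a),np.sin(a)],[-np.sin(a),np.cos(a)]])
for n in ('scene','side'):
    q=np.load(f'pics/{n}_box.npy'); b=np.c_[(q[:,:2]-C)@R.T,q[:,2]]
    w=b[(b[:,2]>.012)&(b[:,2]<.058)&(abs(b[:,0])<.09)&(abs(b[:,1])<.1)]
    print(n,'wall x',np.percentile(w[:,0],[0,2,98,100]).round(4),'y',np.percentile(w[:,1],[0,2,98,100]).round(4))
    l=b[(b[:,2]>.071)&(b[:,2]<.08)&(b[:,0]>.02)&(b[:,0]<.09)]
    print('lip',len(l),l.min(0).round(4),l.max(0).round(4),np.median(l[:,2]))
    f=b[(b[:,2]>.08)&(b[:,0]<-.02)&(abs(b[:,1])<.085)&(b[:,0]>-.12)]
    print('flap',len(f),f.min(0).round(4),f.max(0).round(4))
    for z in np.arange(.08,.18,.01):
        s=f[(f[:,2]>=z)&(f[:,2]<z+.01)]; print(z.round(2),len(s),np.percentile(s[:,0],[5,50,95]).round(4))
    for y in np.arange(-.07,.08,.02):
        s=f[(abs(f[:,1]-y)<.01)&(f[:,2]>.15)]; print('y',y.round(2),len(s),np.median(s[:,0]).round(4) if len(s) else '')
E
```

```text
scene wall x [-0.0771 -0.0744  0.075   0.0769] y [-0.0849 -0.0843  0.0811  0.0854]
lip 742 [ 0.0451 -0.0698  0.071 ] [0.0762 0.0702 0.0798] 0.07623745690025918
flap 2342 [-0.069  -0.0741  0.08  ] [-0.0482  0.0768  0.1771]
0.08 206 [-0.0662 -0.064  -0.0621]
0.09 223 [-0.0648 -0.0626 -0.0607]
0.1 217 [-0.0633 -0.0609 -0.0587]
0.11 230 [-0.0618 -0.0596 -0.0574]
0.12 244 [-0.0603 -0.0579 -0.0558]
0.13 230 [-0.059  -0.0563 -0.0542]
0.14 254 [-0.0569 -0.0548 -0.0528]
0.15 253 [-0.0557 -0.0534 -0.0515]
0.16 297 [-0.0549 -0.0523 -0.05  ]
0.17 188 [-0.055  -0.0528 -0.0508]
y -0.07 77 -0.0538
y -0.05 102 -0.053
y -0.03 99 -0.0529
y -0.01 97 -0.0531
y 0.01 97 -0.0526
y 0.03 99 -0.0524
y 0.05 94 -0.0524
y 0.07 73 -0.053
side wall x [-0.0813 -0.0794  0.0596  0.0727] y [-0.0884 -0.0862  0.0702  0.0871]
lip 290 [ 0.0437 -0.0723  0.0711] [0.0757 0.0728 0.0784] 0.07449494321632794
flap 1713 [-0.0716 -0.0766  0.0801] [-0.0506  0.0778  0.1751]
0.08 161 [-0.0703 -0.0684 -0.0665]
0.09 166 [-0.0686 -0.0668 -0.0648]
0.1 168 [-0.0673 -0.0652 -0.0636]
0.11 163 [-0.0656 -0.0637 -0.0617]
0.12 144 [-0.0645 -0.0624 -0.0609]
0.13 122 [-0.0707 -0.0621 -0.0587]
0.14 238 [-0.0692 -0.0635 -0.0578]
0.15 241 [-0.0628 -0.0582 -0.0555]
0.16 200 [-0.058  -0.056  -0.0544]
0.17 110 [-0.0565 -0.0548 -0.0522]
y -0.07 61 -0.0568
y -0.05 79 -0.0566
y -0.03 78 -0.057
y -0.01 78 -0.057
y 0.01 73 -0.057
y 0.03 70 -0.0565
y 0.05 63 -0.0559
y 0.07 49 -0.0557
```

The box centre is (0.566, 0.140) with yaw 24.8°. The walls measure about 152 x 170 mm and the lip top is at 75 mm, as specified. The flap is at about 1.41 rad with the slide near 0–1 mm. Now I'll plan the approach.

```bash
cat >> h.py <<'E'
from scipy.spatial.transform import Rotation as Ro
C=np.array([.5658,.1400]); a=np.radians(24.8)
bx=np.array([np.cos(a),np.sin(a),0]); by=np.array([-np.sin(a),np.cos(a),0])
def tool(): 
    s=get_state(); return np.array(s['position']),Ro.from_rotvec(s['tool_rot']),s
def tobox(p): v=np.array(p)-[*C,0]; return np.array([v@bx,v@by,v[2]])
def fromb(x,y,z): return np.array([*C,0])+x*bx+y*by+np.array([0,0,z])
E
python3 - <<'E'
from h import *
p,R,s=tool(); M=R.as_matrix(); print(M.round(3))
for sg in (1,-1):
    for name,zz in(('jaw y',by*sg),('jaw x',bx*sg)):
        x=np.array([0,0,-1.]); T=np.c_[x,np.cross(zz,x),zz]
        rv=(R.inv()*Ro.from_matrix(T)).as_rotvec(degrees=True); print(sg,name,rv.round(1)); 
        if sg==1: print(T.round(3))
for w in ([.47,-.3,.25],[.5,-.1,.25],fromb(-.12,0,.2),fromb(-.12,0,.15)): print(np.round(w,3),np.hypot(w[0],w[1]))
E
```

```text
[[-0.001  0.946  0.323]
 [ 0.002  0.323 -0.946]
 [-1.    -0.    -0.002]]
1 jaw y [174.    0.    0.2]
[[ 0.    -0.908 -0.419]
 [ 0.    -0.419  0.908]
 [-1.    -0.     0.   ]]
1 jaw x [-96.   -0.1  -0.1]
[[ 0.    -0.419  0.908]
 [ 0.     0.908  0.419]
 [-1.     0.     0.   ]]
-1 jaw y [-6.  -0.1  0. ]
-1 jaw x [84.  -0.1  0.1]
[ 0.47 -0.3   0.25] 0.5575840743780259
[ 0.5  -0.1   0.25] 0.5099019513592785
[0.457 0.09  0.2  ] 0.46558257126407526
[0.457 0.09  0.15 ] 0.46558257126407526
```

Call:
jog_arm(
  targets=[
    [-6,0,0,0,0,0,0],
    [0,0,0,0,6,0,0],
    [0,0,0,0,6,0,0],
    [0,0,0,0,6,0,0],
    [0,0,0,0,6,0,0],
    [0,0,0,0,6,0,0],
    [0,0,0,0,3,-5,0],
    [0,0,0,0,2,-6,0],
    [0,0,0,0,2,-6,0],
    [0,0,0,0,2,-6,0],
  ],
  squeeze=20,
)

```text
time: 1.35
position: [0.4669, -0.2426, 0.241]
tool_rot: [0.884, 1.384, -0.884]
ft_force: [1.2, 1.0, -0.6]
grip_width: 0.02
```

Call:
jog_arm(
  targets=[
    [0,0,0,0,2,-6,0],
    [0,0,0,0,2,-6,0],
    [0,0,0,0,2,-6,0],
    [0,0,0,0,0,-6,0],
    [0,0,0,0,0,-3,0],
    [0,0,0,0,0,0,0],
  ],
)

```text
time: 2.1
position: [0.4079, 0.0251, 0.2416]
tool_rot: [0.88, 1.384, -0.882]
ft_force: [0.2, -0.5, -0.8]
grip_width: 0.003
```

```bash
python3 - <<'E'
from h import *
p,R,s=tool(); print(p.round(3),tobox(p).round(4),s['time'],s['joint_positions'].round(2),s['grip_width'],s['ft_force'].round(2)); print(R.as_matrix().round(3))
E
```

```text
[0.408 0.025 0.242] [-0.1916 -0.0381  0.2416] 2.1 [ 0.54 -0.21 -0.58  1.98 -0.12  1.34 -1.13] 0.0027360350273158435 [ 0.23 -0.52 -0.81]
[[ 0.     0.906  0.424]
 [-0.001  0.424 -0.906]
 [-1.    -0.     0.001]]
```

Call:
jog_arm(
  targets=[
    [0,0,0,0,3,-3.8,0],
    [0,0,0,3,3,0,0],
    [0,0,0,3,1.5,0,0],
    [0,0,0,3,0,0,0],
    [0,0,0,0.8,0,0,0],
    [0,0,0,0,0,0,0],
  ],
)

```text
time: 2.85
position: [0.4609, 0.0883, 0.1434]
tool_rot: [0.885, 1.384, -0.885]
ft_force: [-0.4, -0.4, -0.5]
grip_width: 0.005
```

```bash
python3 - <<'E'
from h import *
p,R,s=tool(); print(p.round(3),tobox(p).round(4),s['time'],s['joint_positions'].round(2),s['ft_force'].round(2)); print(R.as_matrix().round(3))
P,d=grab('side','side1')
cv2.imwrite('pics/side1c.png',cv2.resize(P[60:270,130:330,::-1],None,fx=3.5,fy=2.8))
E
```

```text
[0.461 0.088 0.143] [-0.1169 -0.0029  0.1434] 2.85 [ 0.48  0.05 -0.73  1.98  0.04  1.12 -1.41] [-0.43 -0.45 -0.54]
[[-0.001  0.908  0.419]
 [ 0.     0.419 -0.908]
 [-1.    -0.001 -0.   ]]
```

View pics/side1c.png

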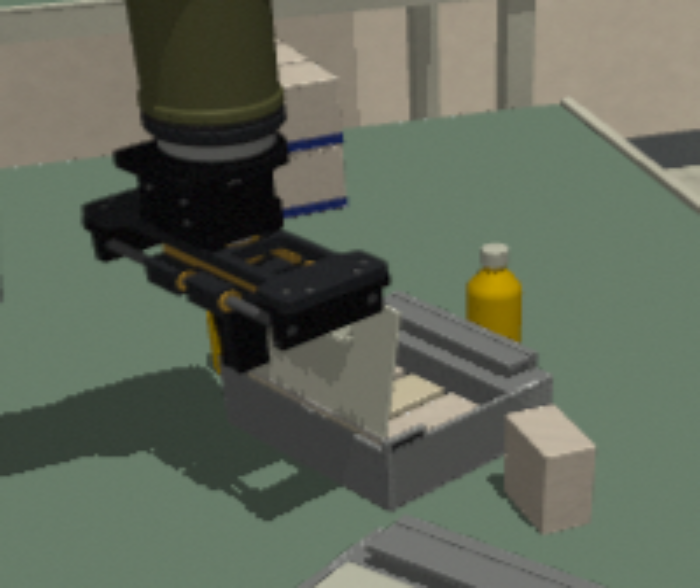

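Call:
jog_arm(
  targets=[
    [0,0,0,0,2,0,0],
    [0,0,0,0,1,0,0],
    [0,0,0,0,1,0,0],
    [0,0,0,0,1,0,0],
    [0,0,0,0.4,1,0,0],
    [0,0,0,0,0,0,0],
  ],
)

```text
time: 3.65
position: [0.5156, 0.1148, 0.1391]
tool_rot: [0.884, 1.385, -0.884]
ft_force: [-0.1, 0.2, 0.3]
grip_width: 0.005
```

```bash
cat > m.py <<'E'
from h import *
import sys
def meas(tag):
    p,R,s=tool(); print('tcp box',tobox(p).round(4),'t',s['time'],'F',s['ft_force'].round(2), 'Fx',round(s['ft_force']@bx,2))
    for n in ('scene','side'):
        P,d=grab(n,tag+n); q=cloud(n,d).reshape(-1,3); b=np.c_[(q-[*C,0])@bx,(q-[*C,0])@by,q[:,2]]
        for ys in ((-.072,-.05),(.05,.072)):
            f=b[(b[:,1]>ys[0])&(b[:,1]<ys[1])&(b[:,0]>-.1)&(b[:,0]<.09)&(b[:,2]>.055)&(b[:,2]<.19)]
            print(n,ys,len(f)); 
            for x in np.arange(-.08,.08,.01):
                g=f[(f[:,0]>=x)&(f[:,0]<x+.01)]
                if len(g)>3: print('  %.3f: n%d z %s'%(x+.005,len(g),(np.percentile(g[:,2],[5,50,95])*1000).round(1)),end='')
            print()
    a=cv2.resize(cv2.imread(f'pics/{tag}side.png')[90:270,160:330],None,fx=2.3,fy=3); c=cv2.resize(cv2.imread(f'pics/{tag}scene.png')[110:290,230:420],None,fx=2.1,fy=3)
    cv2.imwrite(f'pics/{tag}.png',np.hstack([a,c])[:600,:800])
meas(sys.argv[1])
E
python3 m.py m2
```

```text
tcp box [-0.0561 -0.0018  0.1391] t 3.65 F [-0.14  0.23  0.33] Fx -0.03
scene (-0.072, -0.05) 488
  -0.075: n9 z [55.3 57.3 61.9]  -0.065: n33 z [63.1 68.9 76.9]  -0.055: n41 z [78.  86.9 94.5]  -0.045: n46 z [ 95.6 103.9 115.1]  -0.035: n43 z [114.6 122.9 129.4]  -0.025: n51 z [132.4 139.8 149. ]  -0.015: n54 z [148.7 155.7 162.6]  0.035: n6 z [59.2 60.2 62.5]  0.045: n24 z [59.5 75.1 76.7]  0.055: n44 z [60.6 75.5 77.2]  0.065: n35 z [60.2 77.1 78.2]  0.075: n102 z [56.5 66.5 77.8]
scene (0.05, 0.072) 401
  -0.075: n12 z [55.3 56.7 58. ]  -0.065: n23 z [64.  65.8 74.2]  -0.055: n36 z [76.2 84.8 92. ]  -0.045: n36 z [ 95.3 102.  110.5]  -0.035: n37 z [111.7 120.2 127. ]  -0.025: n41 z [129.5 137.8 145.3]  -0.015: n56 z [148.3 156.3 162.7]  0.045: n10 z [74.8 75.7 76.5]  0.055: n29 z [74.5 75.8 77.8]  0.065: n29 z [75.8 77.  78.4]  0.075: n92 z [55.7 67.6 78. ]
side (-0.072, -0.05) 594
  -0.075: n36 z [56.5 61.7 70. ]  -0.065: n72 z [64.9 75.8 84.4]  -0.055: n70 z [ 84.6  93.8 103.1]  -0.045: n70 z [100.5 111.  119.7]  -0.035: n76 z [119.9 129.2 137.1]  -0.025: n74 z [138.7 147.3 156. ]  -0.015: n22 z [155.  157.9 161.1]  0.035: n24 z [56.5 58.3 60.7]  0.045: n46 z [57.8 65.6 75.9]  0.055: n46 z [57.1 71.4 76.1]  0.065: n44 z [59.1 72.6 76.9]  0.075: n14 z [59.3 74.7 76.6]
side (0.05, 0.072) 243
  -0.075: n28 z [56.  59.7 68.3]  -0.065: n56 z [64.5 74.6 82.5]  -0.055: n60 z [ 84.2  92.6 101.3]  -0.045: n57 z [101.3 110.4 118.8]  -0.035: n42 z [117.2 125.7 132.5]
```

View pics/m2.png

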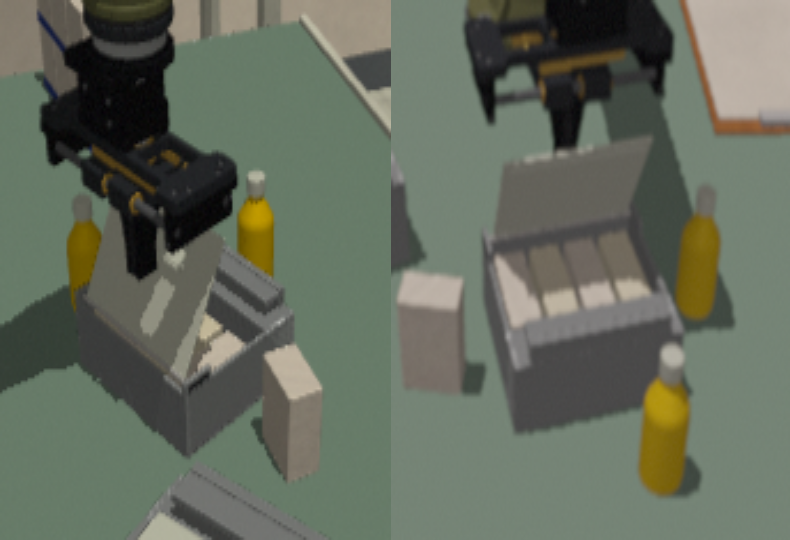

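Call:
jog_arm(
  targets=[
    [0,0,0,0.8,1.2,0,0],
    [0,0,0,0.7,1.0,0,0],
    [0,0,0,1.0,0.75,0,0],
    [0,0,0,1.1,0.5,0,0],
    [0,0,0,0,0,0,0],
  ],
)

```text
time: 4.38
position: [0.5466, 0.129, 0.1026]
tool_rot: [0.884, 1.385, -0.884]
ft_force: [0.0, -0.4, 1.0]
grip_width: 0.004
```

```bash
python3 m.py m3
```

```text
tcp box [-0.022  -0.0019  0.1026] t 4.375 F [ 0.05 -0.44  1.04] Fx -0.14
scene (-0.072, -0.05) 487
  -0.075: n6 z [58.1 65.8 66.9]  -0.065: n13 z [67.1 68.6 69.8]  -0.055: n15 z [ 69.3  71.5 171.5]  -0.045: n26 z [ 72.7  75.2 189.1]  -0.035: n18 z [76.5 77.2 95.5]  -0.025: n16 z [78.9 80.  82.1]  -0.015: n20 z [81.7 83.7 85. ]  -0.005: n16 z [84.5 86.2 88.4]  0.005: n62 z [ 88.1 169.6 189.2]  0.015: n38 z [ 91.6 130.7 188.3]  0.025: n19 z [94.5 95.5 97.4]  0.035: n32 z [59.6 97.2 99.2]  0.045: n25 z [59.6 75.  76.4]  0.055: n47 z [59.7 75.8 77.3]  0.065: n35 z [61.  76.7 78.8]  0.075: n99 z [55.6 66.1 77.6]
scene (0.05, 0.072) 408
  -0.065: n14 z [67.2 68.5 69.4]  -0.055: n15 z [70.2 72.  72.9]  -0.045: n15 z [72.7 73.6 75.5]  -0.035: n16 z [75.7 77.  78.3]  -0.025: n16 z [78.6 80.7 82.4]  -0.015: n17 z [81.6 83.7 85.5]  -0.005: n18 z [84.9 86.4 87.5]  0.005: n53 z [ 88.8 170.8 189.5]  0.015: n41 z [ 90.8 167.8 189. ]  0.025: n20 z [94.1 95.4 96.7]  0.035: n23 z [ 96.3  97.9 100.3]  0.045: n13 z [75.  75.9 87.4]  0.055: n31 z [74.7 76.1 77.5]  0.065: n24 z [75.9 76.8 78.5]  0.075: n9
[... 176 characters left out ...]
8.3]  -0.035: n34 z [73.5 75.9 78.3]  -0.025: n35 z [77.5 79.1 81.1]  -0.015: n31 z [79.3 82.7 84.3]  -0.005: n37 z [ 82.8  85.5 185.9]  0.005: n31 z [86.2 88.5 91.2]  0.015: n33 z [89.3 92.3 93.8]  0.025: n31 z [92.6 94.7 97.7]  0.035: n40 z [58.1 61.2 98.6]  0.045: n41 z [58.4 61.3 75.1]  0.055: n35 z [57.6 69.7 75.3]  0.065: n51 z [57.1 73.5 76.7]  0.075: n13 z [58.9 74.8 76.5]
side (0.05, 0.072) 279
  -0.075: n25 z [55.9 59.6 64.9]  -0.065: n27 z [63.8 66.1 69.3]  -0.055: n62 z [ 66.7 165.2 187.8]  -0.045: n40 z [ 69.3  73.2 188.8]  -0.035: n30 z [73.3 75.8 78.5]  -0.025: n32 z [75.2 79.3 81.9]  -0.015: n23 z [80.2 82.3 84. ]  -0.005: n24 z [82.6 84.9 87.1]  0.005: n16 z [85.4 87.6 89.5]
```

View pics/m3.png

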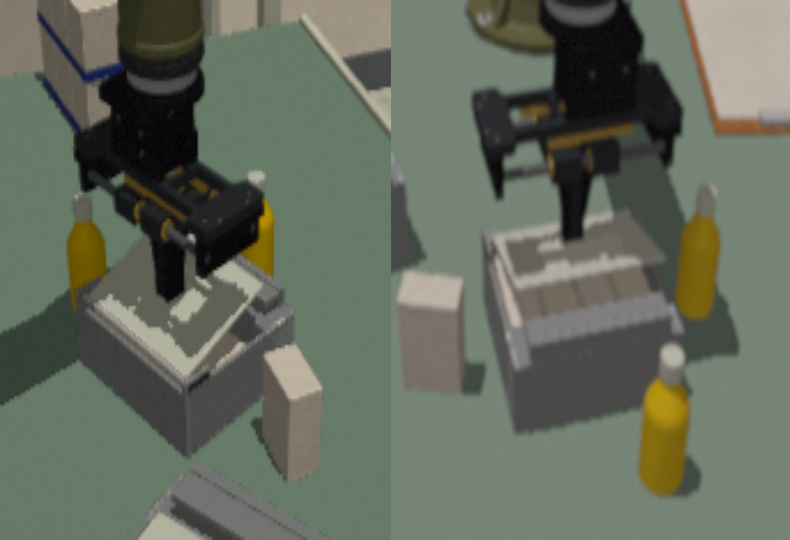

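The flap is at about 0.3 rad with the slide still near 0. I'll lower it to flat.

Call:
jog_arm(
  targets=[
    [0,0,0,0.8,0.25,0,0],
    [0,0,0,0.6,0.1,0,0],
    [0,0,0,0.3,0,0,0],
    [0,0,0,0.1,0,0,0],
    [0,0,0,0,0,0,0],
  ],
)

```text
time: 5.1
position: [0.5501, 0.1305, 0.0857]
tool_rot: [0.885, 1.383, -0.883]
ft_force: [0.7, 0.8, 1.6]
grip_width: 0.005
```

```bash
python3 m.py m4
```

```text
tcp box [-0.0182 -0.002   0.0857] t 5.1 F [0.69 0.79 1.56] Fx 0.96
scene (-0.072, -0.05) 724
  -0.065: n24 z [65.4 66.8 68.3]  -0.055: n28 z [65.6 66.7 68.8]  -0.045: n51 z [ 65.3  68.3 180.6]  -0.035: n73 z [ 65.7 172.5 180. ]  -0.025: n37 z [ 66.   67.1 179.9]  -0.015: n33 z [ 65.9  67.5 179.9]  -0.005: n42 z [ 65.5  67.5 180.6]  0.005: n94 z [ 66.2 173.2 180.7]  0.015: n79 z [ 66.  150.  179.5]  0.025: n31 z [65.4 66.8 67.6]  0.035: n21 z [66.1 67.1 68.7]  0.045: n30 z [59.9 71.1 76.8]  0.055: n46 z [60.3 75.6 76.8]  0.065: n33 z [60.  76.4 78.8]  0.075: n99 z [56.8 67.6 77.5]
scene (0.05, 0.072) 648
  -0.065: n25 z [65.5 67.  68.5]  -0.055: n23 z [65.6 67.  68.2]  -0.045: n31 z [ 65.8  67.1 180.8]  -0.035: n36 z [ 65.9  67.5 180.2]  -0.025: n39 z [ 66.   67.8 180.9]  -0.015: n42 z [ 66.4  67.8 180.8]  -0.005: n50 z [ 66.5  68.6 180.7]  0.005: n89 z [ 66.4 174.  180.9]  0.015: n97 z [ 66.8 153.2 179.9]  0.025: n32 z [66.1 67.4 69.1]  0.035: n17 z [66.1 67.5 69. ]  0.045: n10 z [75.1 75.7 76.8]  0.055: n30 z [74.7 76.4 77.8]  0.065: n27 z [75.4 76.9 78.2]  0.075: n99 z [56.4 68.3 7
[... 211 characters left out ...]
3 z [ 64.1  65.7 179.2]  -0.015: n29 z [ 64.4  65.7 178.6]  -0.005: n36 z [ 64.2  66.  178.5]  0.005: n48 z [ 64.1 171.9 179.3]  0.015: n27 z [ 64.   65.8 144.8]  0.025: n25 z [63.7 65.7 67.8]  0.035: n21 z [59.  65.3 67.4]  0.045: n32 z [59.6 70.9 75.8]  0.055: n43 z [57.8 71.9 75.6]  0.065: n45 z [57.7 73.1 77.1]  0.075: n13 z [59.3 70.5 77.1]
side (0.05, 0.072) 302
  -0.075: n27 z [56.3 58.9 65.9]  -0.065: n25 z [63.3 65.1 67.8]  -0.055: n53 z [ 64.2 150.6 178.7]  -0.045: n74 z [ 64.6 169.1 179.3]  -0.035: n32 z [ 64.   66.6 179.5]  -0.025: n29 z [ 63.6  65.8 179.2]  -0.015: n21 z [63.4 65.7 68. ]  -0.005: n20 z [64.1 65.3 66.3]  0.005: n16 z [64.  65.6 67.2]  0.015: n4 z [63.6 65.  67.4]
```

View pics/m4.png

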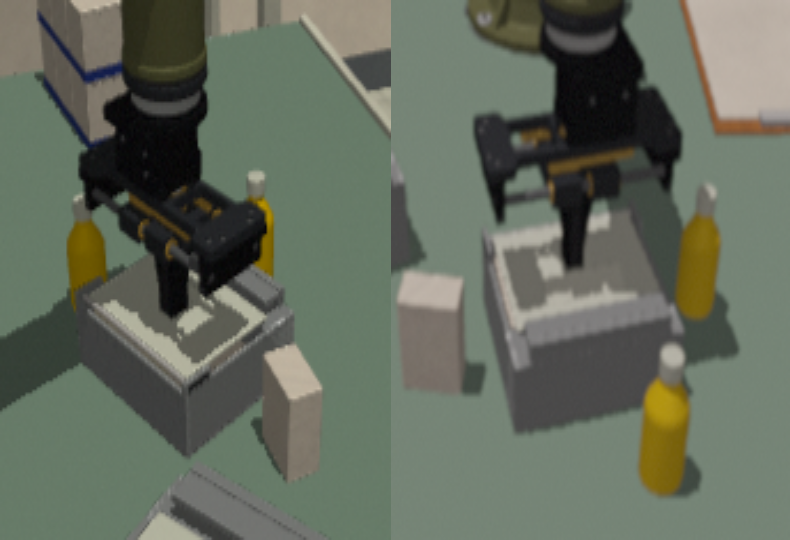

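The flap is flat at 66 mm and its edge is just short of the lip. I'll press a little more and push forward against the rib.

Call:
jog_arm(
  targets=[
    [0,0,0,0.15,0,0,0],
    [0,0,0,0,0.6,0,0],
    [0,0,0,0,0.6,0,0],
    [0,0,0,0,0.4,0,0],
    [0,0,0,0,0.4,0,0],
    [0,0,0,0,0.4,0,0],
    [0,0,0,0,0,0,0],
  ],
)

```text
time: 6.08
position: [0.5695, 0.1392, 0.0846]
tool_rot: [0.88, 1.386, -0.889]
ft_force: [-7.6, -3.1, 12.7]
grip_width: 0.008
```

```bash
python3 m.py m5 | grep -v '^side\|^scene'|cut -c1-700
```

```text
tcp box [ 0.003  -0.0023  0.0846] t 6.075 F [-7.56 -3.12 12.66] Fx -8.17
  -0.075: n12 z [55.1 58.4 61.2]  -0.045: n31 z [65.3 66.7 67.9]  -0.035: n26 z [65.7 66.5 67.5]  -0.025: n51 z [ 65.4  67.3 179.6]  -0.015: n79 z [ 65.5 172.9 179.6]  -0.005: n38 z [ 65.2  66.6 179.2]  0.005: n37 z [ 64.9  66.5 179.7]  0.015: n40 z [ 64.5  66.1 179.2]  0.025: n92 z [ 65.3 173.1 179.1]  0.035: n77 z [ 65.6 151.4 178.1]  0.045: n23 z [65.3 75.  77.6]  0.055: n40 z [64.5 75.7 77.8]  0.065: n35 z [60.7 76.4 78. ]  0.075: n102 z [57.4 67.9 78.4]
  -0.075: n6 z [55.1 56.3 57. ]  -0.045: n27 z [65.6 66.7 67.4]  -0.035: n23 z [65.7 66.9 68.2]  -0.025: n29 z [ 65.1  66.8 135.3]  -0.015: n33 z [ 65.5  67.1 179.8]  -0.005: n44 z [ 64.8  67.3 180. ]  0.005: n47 z [ 65.1  66.5 180. ]  0.015: n55 z [ 65.3 177.4 180.1]  0.025: n83 z [ 65.4 173.2 179.5]  0.035: n90 z [ 66.3 153.1 179.1]  0.045: n21 z [ 74.8  76.2 179.2]  0.055: n27 z [74.8 76.7 77.8]  0.065: n26 z [75.8 76.9 79. ]  0.075: n94 z [56.  67.9 78.4]
  -0.075: n20 z [55.4 58.4 61.2]  -0.055: n16 z [61.2 65.  67.3]  -0.045: n28 z [63.9 65.5 66.7]  -0.035: n27 z [63.3 65.2 68.5]  -0.025: n84 z [ 64.2 151.7 177.7]  -0.015: n40 z [ 63.7  65.9 178.3]  -0.005: n33 z [ 63.9  65.4 178.1]  0.005: n29 z [ 63.5  64.9 178.3]  0.015: n29 z [ 63.1  65.3 178. ]  0.025: n53 z [ 63.8 168.8 178.1]  0.035: n25 z [ 63.1  65.  177.1]  0.045: n46 z [62.1 66.6 75.1]  0.055: n37 z [62.5 73.8 76.4]  0.065: n39 z [61.4 74.4 78. ]  0.075: n13 z [59.6 68.8 76.3]
  -0.075: n19 z [55.9 57.8 60.4]  -0.055: n9 z [60.7 64.7 66.2]  -0.045: n25 z [63.2 64.9 66.5]  -0.035: n43 z [ 63.8  66.5 178.4]  -0.025: n74 z [ 64.1 152.6 177.4]  -0.015: n40 z [ 63.5  66.7 178.9]  -0.005: n24 z [ 63.3  65.4 177.9]  0.005: n18 z [63.6 65.1 66.9]  0.015: n24 z [63.5 64.9 66.6]  0.025: n18 z [63.9 65.2 67.4]  0.035: n7 z [64.5 65.6 66.1]
```

View pics/m5.png

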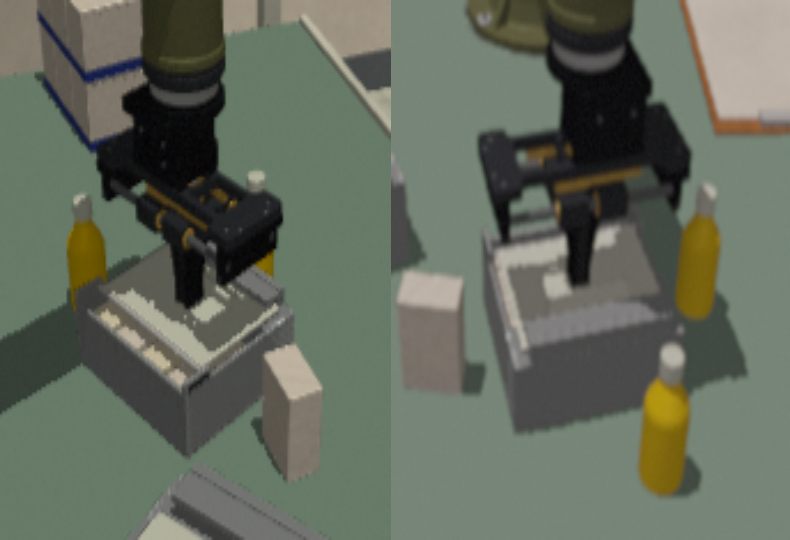

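Call:
jog_arm(
  targets=[
    [0,0,0,0,0.3,0,0],
    [0,0,0,0,0.3,0,0],
    [0,0,0,0,0,0,0],
  ],
)

```text
time: 6.55
position: [0.5749, 0.1414, 0.0846]
tool_rot: [0.88, 1.386, -0.89]
ft_force: [-7.8, -3.9, 13.4]
grip_width: 0.007
```

```bash
cat > r.py <<'E'
from h import *
import sys
def rear(tag):
    d=np.load(f'pics/{tag}scene_d.npy'); q=cloud('scene',d).reshape(-1,3); b=np.c_[(q-[*C,0])@bx,(q-[*C,0])@by,q[:,2]]
    o=[]
    for y in np.arange(-.06,.07,.02):
        f=b[(abs(b[:,1]-y)<.01)&(b[:,2]>.0625)&(b[:,2]<.070)&(b[:,0]<.02)]; o.append(np.percentile(f[:,0],1) if len(f)>10 else np.nan)
    print(tag,np.round(o,4))
for t in sys.argv[1:]: rear(t)
E
python3 m.py m6 | head -1; python3 r.py m3 m4 m5 m6
```

```text
tcp box [ 0.0088 -0.0025  0.0846] t 6.55 F [-7.76 -3.9  13.41] Fx -8.68
m3 [-1.6848 -1.6728 -1.6809 -1.3348     nan -1.3213 -1.2959]
m4 [-1.6718 -1.668  -1.682  -1.3308 -1.3291 -1.3187 -1.295 ]
m5 [-1.6739 -1.6679 -1.684  -1.3338 -1.3283 -1.3183 -1.2966]
m6 [-1.6752 -1.6682 -1.6901 -1.3303 -1.3285 -1.3198 -1.2921]
```

```bash
sed -i 's/(b\[:,0\]<.02)/(b[:,0]<.02)\&(b[:,0]>-.074)/' r.py; python3 r.py m4 m5 m6
```

```text
m4 [-0.07   -0.0704 -0.0697 -0.0685 -0.0524 -0.0684 -0.0692]
m5 [-0.05   -0.0508 -0.0507 -0.0658 -0.0292 -0.0512 -0.0496]
m6 [-0.0508 -0.0516 -0.0502 -0.051  -0.0251 -0.0515 -0.0504]
```

View pics/m6.png

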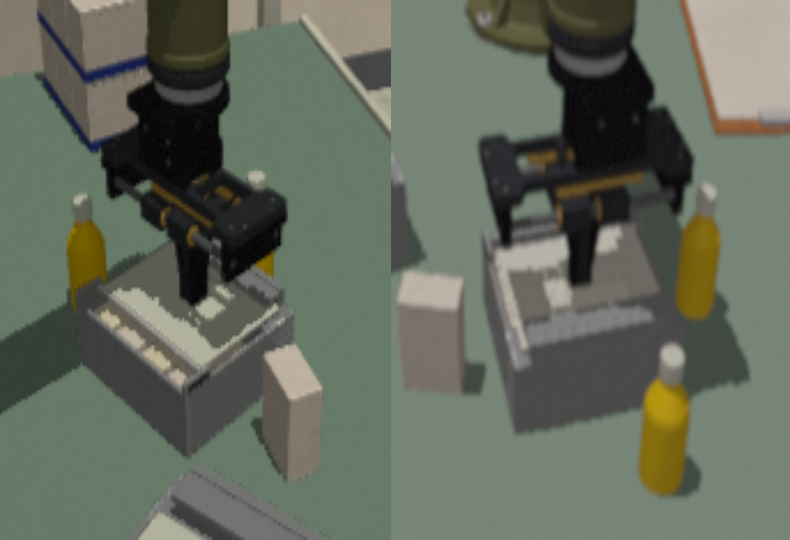

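The finger first dragged the flap by friction: its rear edge moved 20 mm. It then stayed put while the finger slipped on 6 mm, so the flap is at the forward stop. I'll lift straight off and check.

Call:
jog_arm(
  targets=[
    [0,0,0,-0.3,0,0,0],
    [0,0,0,-1,0,0,0],
    [0,0,0,-4,0,0,0],
    [0,0,0,-6,0,0,0],
    [0,0,0,-6,0,0,0],
    [0,0,0,0,-6,0,0],
    [0,0,0,0,-6,0,0],
    [0,0,0,0,-5,0,0],
    [0,0,0,0,0,0,0],
  ],
)

```text
time: 7.78
position: [0.4205, 0.0698, 0.2574]
tool_rot: [0.884, 1.379, -0.889]
ft_force: [0.9, -0.2, 0.3]
grip_width: 0.002
```

```bash
python3 m.py m7 |cut -c1-800; python3 r.py m7
```

```text
tcp box [-0.1613 -0.0028  0.2574] t 7.775 F [ 0.89 -0.24  0.25] Fx 0.71
scene (-0.072, -0.05) 487
  -0.075: n29 z [55.3 59.2 61.5]  -0.055: n5 z [64.8 65.7 66.4]  -0.045: n26 z [65.8 66.6 67.9]  -0.035: n27 z [65.8 67.  68.4]  -0.025: n27 z [66.6 67.7 69.2]  -0.015: n28 z [67.  67.6 68.8]  -0.005: n28 z [67.3 68.4 69.1]  0.005: n32 z [67.  68.5 69.9]  0.015: n31 z [67.6 68.8 69.8]  0.025: n28 z [67.6 68.9 70.3]  0.035: n27 z [68.  69.4 70.8]  0.045: n20 z [69.  75.8 77.1]  0.055: n45 z [59.6 75.3 77.3]  0.065: n35 z [60.4 76.5 78.3]  0.075: n99 z [56.9 68.2 78. ]
scene (0.05, 0.072) 423
  -0.075: n27 z [55.6 59.6 61.6]  -0.045: n24 z [65.9 67.1 68.1]  -0.035: n20 z [65.7 67.6 68.7]  -0.025: n28 z [66.5 67.6 68.7]  -0.015: n24 z [66.9 67.9 68.6]  -0.005: n25 z [66.5 68.2 69.8]  0.005: n28 z [67.3 68.9 70.5]  0.015: n29 z [67.4 68.5 69.8]  0.025: n30 z [67.9 69.3 70.6]  0.035: n26 z [68.3 69.8 70.8]  0.045: n9 z [75.8 76.4 77.1]  0.055: n34 z [74.3 76.5 77.6]  0.065: n21 z [75.  77.  78.4]  0.075: n95 z [56.9 69.  78.7]
side (-0.072, -0.05) 405
  -0.075: n22 z [56.5 58.2 60.9]  -0.055:
[... 286 characters left out ...]
26 z [57.9 68.2 69.3]  0.045: n44 z [58.5 69.9 75.4]  0.055: n30 z [62.9 74.1 76.3]  0.065: n41 z [58.5 73.8 77.3]  0.075: n14 z [60.9 73.5 76. ]
side (0.05, 0.072) 292
  -0.075: n20 z [56.4 58.5 60.3]  -0.055: n9 z [62.  64.4 66. ]  -0.045: n23 z [63.7 65.4 67.5]  -0.035: n22 z [63.6 66.  67.5]  -0.025: n21 z [65.1 65.8 68.2]  -0.015: n22 z [65.  66.4 67.7]  -0.005: n20 z [64.8 66.9 68.8]  0.005: n21 z [64.9 66.4 67.8]  0.015: n22 z [65.6 67.4 69.3]  0.025: n18 z [65.5 67.8 69.3]  0.035: n21 z [66.4 67.8 69.1]  0.045: n31 z [66.7 69.1 75.9]  0.055: n17 z [73.4 74.2 76.5]  0.065: n18 z [72.3 75.3 76.8]  0.075: n7 z [75.  76.5 78.2]
m7 [-0.052  -0.0509 -0.0509 -0.0506 -0.0493 -0.0514 -0.0501]
```

View pics/m7.png

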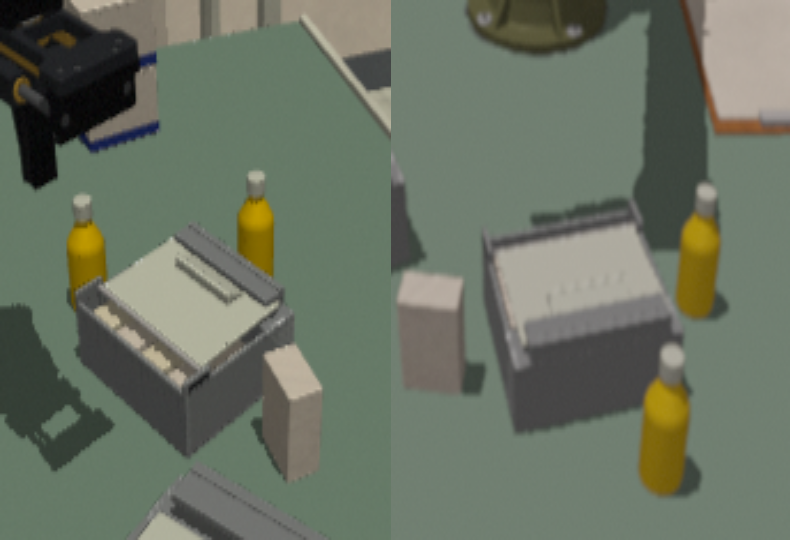

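```bash
python3 - <<'E'
from h import *
for n in('scene','side'):
    d=np.load(f'pics/m7{n}_d.npy'); q=cloud(n,d).reshape(-1,3); b=np.c_[(q-[*C,0])@bx,(q-[*C,0])@by,q[:,2]]
    f=b[(abs(b[:,1])<.036)&(b[:,2]>.074)&(b[:,2]<.085)&(b[:,0]>-.03)&(b[:,0]<.044)]
    print(n,len(f),np.percentile(f[:,0],[1,5,50]).round(4),np.percentile(f[:,2],95))
    l=b[(abs(b[:,1])<.065)&(b[:,2]>.073)&(b[:,2]<.079)&(b[:,0]>.04)]; print('lip rear',np.percentile(l[:,0],[1,5]).round(4))
E
```

```text
scene 203 [0.0215 0.0222 0.0295] 0.07975407724287853
lip rear [0.0445 0.0475]
side 79 [0.0203 0.0206 0.0238] 0.0787846544606129
lip rear [0.0448 0.0459]
```

The rib's back is at x ≈ 21 mm, so the slide is about 20 mm, well beyond 14. The flap is tilted about 0.035 rad and rests under the lip. I'll hand it in.

```bash
python3 -c "
from bench import close_job; print(close_job())"
```

```text
the job is handed in; nothing more can be done
None
```

I closed the box and handed the job in at about 8 s of the 35 s allowed. `close_job()` gave no verdict.

**What I did:** With the jaws shut and the tool pointing down, I pushed the flap over from its outer face. I lowered it flat while the slide stayed near 0. I then pressed it down, pushed it forward to its stop, lifted straight off and moved the arm clear.

**Last checks, with the arm clear:**
- **Flap:** the tilt is about 0.035 rad (limit 0.06), with the free edge resting under the lip.
- **Slide:** about 20 mm, from the rib's back at x ≈ 21 mm and a rear-edge shift of about 19 mm (14 mm needed).
- **Bottles and pack:** they look unmoved in both views; I did not measure them again.
- **Forces:** readings between moves never exceeded about 16 N in total.

**One difference from the plan:** the finger moved the flap forward mostly by friction and never reached the rib during the push. It stopped about 6 mm short, after the flap had already reached its stop. The two cameras disagreed by 1–3 mm on some x positions, which is small against the margins above.

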